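# Scan an archive box with the hand scanner

## Task

Check in the narrower of the two upright archive boxes: take the hand scanner out of its foam tray (only the head can be gripped there), lay it down and take it again by the handle so that your grip pulls the trigger, then hold it steady for two seconds with its window aimed squarely at the middle of that box's code label from about 12 cm away. Do not read the other box's label with the trigger pulled, and do not bump the boxes or push the label pad and the thread bobbin about. When the label has been read, lay the scanner flat on its side wholly on the grey felt mat and let go of it.

Things in the scene. Friction and masses are not known exactly. Their poses are not given: they have to be found in the camera images.
- scanner_head (a point): Grip point on the head of the loose grey and black pistol-shaped hand scanner (0.22 kg), lying on its side. Head 125 mm long (x), 46 across (y), 50 thick (z, up); handle sticks out along +y to 135 mm from the head's centre line; it looks along +x. The point is 29 mm behind the window face, on the centre line, 25 mm above the underside. Here the head can be gripped, jaws along y, in the tray too.
- scanner_handle (a point): Centre of the scanner's handle at the trigger, 25 mm above the underside; from scanner_head 58.5 mm along -x and 45 mm along +y. Jaws closing along the scanner's x here grip 41 mm with the trigger out, 36 mm with it pulled. Trigger 36 mm long (y), 16 thick; handle 36 mm thick (7 to 43 mm above the underside). In the tray foam stands close round the handle, level with its top. Axes: the scanner's.
- scanner_window (a point): Middle of the scanner's red window, 29 mm ahead of scanner_head along x, 25 mm above the underside as it lies. The reader looks straight out along +x and reads at any roll about that axis. Axes: the scanner's.
- scanner_rear (a point): Middle of the rear end face of the scanner's head, 96 mm from scanner_head along -x, halfway up its thickness. Axes: the scanner's.
- scanner_butt (a point): Middle of the scanner's butt, the flared end of the handle (47 mm along x, 17 along y, 50 thick, so that the scanner lies level on head and butt): from scanner_head 61.5 mm along -x and 127 mm along +y, halfway up. Axes: the scanner's.
- trigger (a joint): Trigger on the front (+x) side of the scanner's handle, sliding along x: 0 out, 0.005 m fully pulled. Its spring takes 2 N to start and 4.5 N to pull fully, so a firm grip across it and the handle's back pulls it fully. The scanner reads while it is pulled 0.0035 m or more.
- foam_tray: Fixed grey tray with black foam, 54 mm high, foam top at 49. Origin on the table, 46 mm behind the stored scanner_head; axes the stored scanner's; it spans x -94 to 124, y -104 to 174 mm. The scanner lies in a recess 43 mm deep, floor at 6 mm, 3 mm play: lift it straight up. Finger notches on both sides of scanner_head: x 16 to 76 mm, out to y -64 and +64. A fixed loupe in a corner, top at 56.
- felt_mat: Fixed grey felt mat, 200 mm along its x, 220 mm along its y, 3 mm thick, lying in front of the robot between the tray and the archive boxes. Origin under its centre, on the table; z up.
- narrow_label (a point): Middle of the code label (58 x 44 mm, white with dark bars) on the narrow archive box: a fixed upright brown board box 70 mm wide, 180 deep, 200 high. The label is on its narrow front, 125 mm above the table and faces along this point's -x (level, roughly to the robot's left); the box reaches 180 mm along +x.
- wide_label (a point): Middle of the same kind of label on the wide archive box: fixed, 112 mm wide, otherwise like the narrow box and standing beside it. This label is not to be read.
- narrow_box: The narrow archive box; origin on the table under the middle of its labelled front, axes as narrow_label.
- wide_box: The wide archive box; origin on the table under the middle of its labelled front, axes as wide_label.
- label_pad: Loose white pad of blank labels, 50 x 76 x 14 mm, lying on the table on the robot's side of the archive boxes; a bystander. Origin at the centre of its underside.
- linen_thread: Loose bobbin of pale linen thread, 33 mm across, 42 mm high, standing near the far edge of the table between the mat and the archive boxes; a bystander. Origin at the centre of its underside.

How it is judged (in metres and radians):
On the way:
1. the scanner is held steady, trigger pulled, aimed squarely at the narrow box's label from 60 to 180 mm, for one second (x of narrow_label in the frame of scanner_window between 0.06 and 0.18 m and y of narrow_label in the frame of scanner_window between -0.015 and 0.015 m and z of narrow_label in the frame of scanner_window between -0.015 and 0.015 m and angle between the x axis of scanner_window and the x axis of narrow_label, either way round below 0.26 rad and value of joint trigger above 0.0035 m and linear speed of scanner below 0.02 m/s and angular speed of scanner below 0.1 rad/s), for 1 s.
At the end, for the whole second after the job is handed in: The scanner lies flat on its side (window, handle, rear end and butt each with mid-height 20 to 34 mm above the table) with the middles of window, head's rear end and butt all over the felt mat (at most 5 mm beyond its edge), at rest, trigger out (under 0.0015 m) (z of scanner_window in the frame of felt_mat between 0.02 and 0.034 m and z of scanner_handle in the frame of felt_mat between 0.02 and 0.034 m and z of scanner_rear in the frame of felt_mat between 0.02 and 0.034 m and z of scanner_butt in the frame of felt_mat between 0.02 and 0.034 m and value of joint trigger below 0.0015 m and linear speed of scanner below 0.01 m/s and x of scanner_window in the frame of felt_mat between -0.105 and 0.105 m and y of scanner_window in the frame of felt_mat between -0.115 and 0.115 m and x of scanner_rear in the frame of felt_mat between -0.105 and 0.105 m and y of scanner_rear in the frame of felt_mat between -0.115 and 0.115 m and x of scanner_butt in the frame of felt_mat between -0.105 and 0.105 m and y of scanner_butt in the frame of felt_mat between -0.115 and 0.115 m); the robot touches nothing.
It fails at once if the wide box's label is read (trigger pulled, aimed squarely at it from 60 to 180 mm) (x of wide_label in the frame of scanner_window between 0.06 and 0.18 m and y of wide_label in the frame of scanner_window between -0.015 and 0.015 m and z of wide_label in the frame of scanner_window between -0.015 and 0.015 m and angle between the x axis of scanner_window and the x axis of wide_label, either way round below 0.26 rad and value of joint trigger above 0.0035 m).
It fails at once if the scanner bumps an archive box (contact force between scanner and narrow_box above 2 N or contact force between scanner and wide_box above 2 N).
It fails at once if the arm bumps an archive box (contact force between any of the arm, the fingers and narrow_box above 5 N or contact force between any of the arm, the fingers and wide_box above 5 N).
It fails at once if the label pad or the thread bobbin is pushed more than 30 mm (distance of any of label_pad, linen_thread from where it was at the start of the episode above 0.03 m).
It also fails if it takes over 59 s, if anything falls off the work surface, if the arm or the gripper's body presses on something with over 40 N, if the wrist force passes 120 N, or if a joint passes its speed limit or range.

## Robot

A 7-joint arm with a two-finger parallel gripper is mounted at the origin on the work surface; the furniture and walls round the work are solid. World frame = base frame: x ahead of the robot, y to its left, z up, the work surface at z = 0. Lengths are in mm, angles in rad, forces in N, time in s.
With the tool pointing down it reaches from about 425 to 925 mm from the base axis. Payload 6.8 kg.
Tool frame: the origin (TCP) lies midway between the tips of the shut fingers; the grasp point (between the pads) lies r.hold_point_z behind it (r.hold_point_z is the distance from the TCP to the grasp point, in mm); z points along the fingers, x is the direction in which the jaws open and shut, and the axes are right-handed (so a half turn about z gives the same grasp; the last joint's range is limited). The gripper opens to 88 mm and grips with 3 to 60 N. Pads are 20 mm wide; open, the fingers measure 115 mm over their backs; the gripper's body (75 mm by 178 mm) begins 61 mm behind the grasp point.
Start: joints at [-1.389, 0.477, 0.022, 1.555, -0.011, 1.109, -0.083], TCP at [192.884, 646.872, 222.664] pointing down, gripper open.
Joint ranges: [-2.96, 2.96], [-0.34, 2.1], [-1.41, 1.46], [0.24, 2.44], [-1.37, 4.51], [0.17, 1.92], [-2.96, 2.96]. Speed limits (rad/s): [2.39, 2.39, 3.14, 3.14, 3.14, 3.14, 3.14].

## Interface

Orientations are given as a 3x3 rotation matrix whose columns are the frame's x, y, z axes.
In Python, from station import r gives the robot as it stands. The module is installed in compiled form; this text tells all that it offers.
- The arm moves only by the tool jog_arm, never from a script. Its argument "motion" is a list of rows, each a list of 5 numbers: the shift along the tool's x, y, z in units of 30 mm (1.0 is 30 mm), then the turn about the tool's z in units of 6 degrees (1.0 is 6 degrees), then the finger opening in mm, from 0 to 87.8. In form: [[x, y, z, twist, hand], ...]. A call has 1 to 12 rows; each row is the pose to reach, as a shift and turn from the pose measured when the call began, along the tool's axes at that moment; what a row does not reach only later rows make up. A row lasts 1/12 s, in which the tool goes at most 41.7 mm and 7.16 degrees, less where a joint would pass 70% of its speed; a pose out of reach is approached as far as the arm can. A call with a gripper value outside its range is refused whole. The fingers move at their own pace and stop on an object; the grip force is fixed at half the most. Time passes only in rows, so rows that repeat a pose let the fingers close. It gives the time, the measured TCP pose, the force and the opening at its end, in the units of the state.
- r.state(): the state, without advancing time (a new reading comes with each control period).
- r.get_image(name): name is "side" or "top"; returns a dict with "frame" (480x640x3 uint8, red, green, blue), "range_z" (480x640 float32, mm along the optical axis (not along the pixel's ray), 0 where there is no reading), "camera_matrix" (3x3 intrinsics, pixels), "k1" (the pictures are not rectified: a ray, as slopes to the right and down, at radius r is drawn at 1 + k1 r^2 times it, then the intrinsics apply), "position" and "orientation" of the camera in the world. Camera axes: x right, y down, z forward; pixel columns grow to the right and rows downward; lengths in mm; the calibration is good to about 2 mm. A picture is of the moment at which its call begins.
- r.finish_job(): hands the job in, once; it reports no verdict.
The state is a dict: "clock": time; "joint_pos": joint angles; "qd": joint speeds; "tau": joint torques, N m; "tool_pos": TCP position; "ee_rot": TCP orientation; "contact_force": force on the tool from outside, world axes, zero at the start; "ft_torque": the same for the moment, N m; "opening": opening from 0.0 (shut) to 1.0 (fully open).
Only numpy, scipy, OpenCV 4.12 (cv2) and the standard library are available. Lean on these libraries where they do the work, as an engineer would, in place of code of your own. Each camera call takes 0.05 s, during which the arm holds its last target. There are 200 camera calls.

## Working session

There is one attempt and no reset: what is moved stays moved. The work goes in short steps, Python scripts to look and compute and a tool call to move; the robot and the scene stay as the last step left them, time stands still between calls to the robot, and variables do not carry over. Pictures are saved under pics/ and viewed, about 8 in all and at most 12, crops included, and the job is handed in when it is done.

Besides the shell and the picture viewer there is one more tool, called after ">>>" as name([rows], argument=value, ...), one row to a line, values as JSON. jog_arm: Moves the arm, as the interface text tells. Its arguments: {"type":"object","properties":{"motion":{"type":"array"}},"required":["motion"]}

```bash
mkdir -p pics
cat > h.py <<'E'
import numpy as np, cv2
from station import r
def shot(n,tag):
    d=r.get_image(n); np.savez(f'{tag}.npz',**d)
    cv2.imwrite(f'pics/{tag}.png',d['frame'][:,:,::-1]); return d
def ray(d,u,v):
    K=np.array(d['camera_matrix']);k=float(d['k1'])
    p=cv2.undistortPoints(np.array([[[u,v]]],float),K,np.array([k,0,0,0.]))[0,0]
    return np.array([p[0],p[1],1.])
def pt(d,u,v,z=None):
    R=np.array(d['orientation']);o=np.array(d['position']);w=R@ray(d,u,v)
    s=(z-o[2])/w[2] if z is not None else float(d['range_z'][int(round(v)),int(round(u))])
    return o+s*w
def cloud(d):
    K=np.array(d['camera_matrix']);k=float(d['k1']);vv,uu=np.mgrid[:480,:640]
    p=cv2.undistortPoints(np.stack([uu,vv],-1).reshape(-1,1,2).astype(float),K,np.array([k,0,0,0.])).reshape(480,640,2)
    c=np.dstack([p,np.ones((480,640))])*d['range_z'][...,None]
    return c@np.array(d['orientation']).T+np.array(d['position'])
E
python3 - <<'E'
from h import *
np.set_printoptions(precision=3,suppress=True)
for n in('top','side'):
    d=shot(n,n+'0');print(n,d['camera_matrix'],d['k1'],d['position'],d['orientation'],(d['range_z']>0).mean())
print(r.state(),r.hold_point_z)
E
```

```text
top [[514.637   0.    317.451]
 [  0.    514.637 244.788]
 [  0.      0.      1.   ]] -0.02824874643978882 [ 319.859   29.992 1203.732] [[-0.014 -0.993  0.118]
 [-1.     0.014 -0.004]
 [ 0.003 -0.118 -0.993]] 0.9956803385416667
side [[553.141   0.    317.497]
 [  0.    553.141 239.137]
 [  0.      0.      1.   ]] -0.12885441909147274 [-468.971 -347.073 1220.578] [[ 0.368 -0.696  0.616]
 [-0.93  -0.28   0.24 ]
 [ 0.006 -0.661 -0.75 ]] 0.995966796875
{'clock': 0.1, 'joint_pos': array([-1.389,  0.478,  0.022,  1.556, -0.012,  1.109, -0.083]), 'qd': array([-0.   , -0.001, -0.   , -0.001, -0.   ,  0.   ,  0.002]), 'tau': array([  0.004, -58.41 ,   1.539, -27.331,  -0.054,   0.013,   0.   ]), 'tool_pos': array([192.721, 646.326, 221.768]), 'ee_rot': array([[ 0.286,  0.958, -0.   ],
       [ 0.958, -0.286, -0.002],
       [-0.002,  0.   , -1.   ]]), 'contact_force': array([-0.327,  0.773, -0.525]), 'ft_torque': array([ 0.015, -0.002,  0.009]), 'opening': 0.9996635553308459} 18.700000000000003
```

View pics/top0.png

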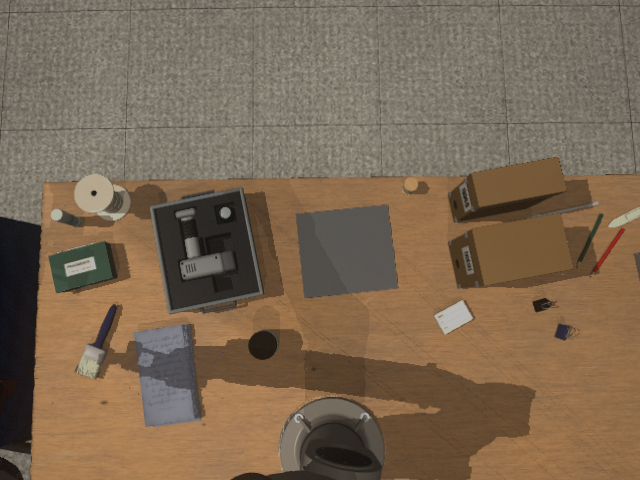

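View pics/side0.png

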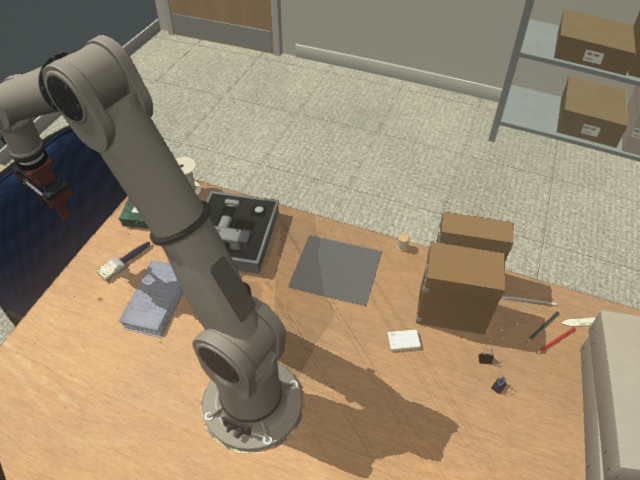

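Top view: scanner in the tray (head around 208,265, handle upwards to 185,215), mat around (347,251), narrow box at the far edge (label 463,198), wide box (label 465,258), pad (454,317) and bobbin (411,186). The side view mostly confirms the layout, and the arm hides part of the tray.

```bash
cat > m.py <<'E'
from h import *
np.set_printoptions(precision=1,suppress=True)
d=dict(np.load('top0.npz'));C=cloud(d);img=d['frame'].astype(int)
vv,uu=np.mgrid[:480,:640]
def rect(m,name):
    m=cv2.morphologyEx(m.astype(np.uint8),cv2.MORPH_OPEN,np.ones((3,3)))
    n,l,s,_=cv2.connectedComponentsWithStats(m)
    k=1+np.argmax(s[1:,4]);P=C[l==k]
    (c,(w,h),a)=cv2.minAreaRect(P[:,:2].astype(np.float32))
    print(name,s[k,4],'c',np.array(c),'wh',w,h,'ang',a,'z',np.median(P[:,2]),'\n',cv2.boxPoints((c,(w,h),a)));return P
Z=C[...,2];print('table z',np.median(Z[330:440,420:]), np.median(Z[320:440,210:240]))
rect((Z>190)&(Z<210)&(vv<222)&(uu>430),'narrow top')
rect((Z>190)&(Z<210)&(vv>215)&(uu>430),'wide top')
T=(uu>140)&(uu<275)&(vv>180)&(vv<320)
rect(T&(Z>30)&(Z<66),'tray')
g=img.sum(2)
H=T&(g>230)&(uu>175)&(uu<240)&(vv>248)&(vv<284)
rect(H,'head bright')
mat=(uu>285)&(uu<405)&(vv>195)&(vv<305)&(abs(img[...,0]-img[...,2])<14)&(g<330)
rect(mat,'mat')
w=(uu>425)&(uu<480)&(vv>290)&(vv<340)&(img.min(2)>150);rect(w,'pad')
b=(uu>395)&(uu<430)&(vv>170)&(vv<200)&(Z>30);rect(b,'bobbin')
for nm,v0,v1 in(('nl',180,222),('wl',235,290)):
    m=(uu>445)&(uu<480)&(vv>v0)&(vv<v1)&(Z>20)&(Z<185);
    P=C[m];ct=P.mean(0);print(nm,len(P),ct,np.linalg.svd(P-ct,full_matrices=False)[2][2])
    m&=img.min(2)>110;P=C[m]; print(' label',len(P),P.mean(0) if len(P) else '')
cv2.imwrite('pics/trayz.png',cv2.resize(d['frame'][180:320,140:280,::-1],None,fx=4.2,fy=4.2,interpolation=cv2.INTER_CUBIC))
E
python3 m.py
```

```text
table z 0.1955068498638184 -0.08455070322929714
narrow top 3240 c [ 561.2 -379.9] wh 74.62714385986328 185.2476806640625 ang 10.319928169250488 z 199.1910197121352 
 [[ 507.9 -295.4]
 [ 541.1 -477.7]
 [ 614.5 -464.3]
 [ 581.3 -282.1]]
wide top 5289 c [ 426.7 -378.5] wh 115.64002990722656 185.3724365234375 ang 9.478434562683105 z 199.5576627746433 
 [[ 354.4 -296.6]
 [ 384.9 -479.4]
 [ 499.  -460.4]
 [ 468.4 -277.5]]
tray 9600 c [453.6 278.8] wh 258.3331604003906 218.98240661621094 ang 11.092747688293457 z 49.426422414206286 
 [[305.8 361.4]
 [348.  146.5]
 [601.5 196.2]
 [559.3 411.1]]
head bright 790 c [388.7 176.9] wh 316.92340087890625 69.56724548339844 ang 77.28675842285156 z 54.36761051679639 
 [[319.9  30. ]
 [387.7  14.7]
 [457.5 323.8]
 [389.6 339.1]]
mat 7708 c [437.2 -43.5] wh 219.8736572265625 218.4905242919922 ang 5.359772682189941 z 2.563536367853544 
 [[ 317.5   55. ]
 [ 337.9 -162.6]
 [ 556.8 -142. ]
 [ 536.4   75.5]]
pad 634 c [ 288.5 -148. ] wh 69.41499328613281 354.8024597167969 ang 1.0666065216064453 z 14.314293765322418 
 [[ 250.5   28.7]
 [ 257.1 -326. ]
 [ 326.5 -324.7]
 [ 319.9   30. ]]
bobbin 164 c [ 597.7 -192.4] wh 31.2166805267334 31.62481689453125 ang 88.21131896972656 z 41.262317324500714 
 [[ 581.4 -207.5]
 [ 613.  -208.5]
 [ 614.  -177.3]
 [ 582.3 -176.3]]
nl 825 [ 541.5 -296.5   99.6] [ 0.3 -0.9  0. ]
 label 0 
wl 1109 [ 410.2 -291.4  104.3] [-0.2  1.  -0. ]
 label 4 [ 415.  -289.5  141.4]
```

View pics/trayz.png

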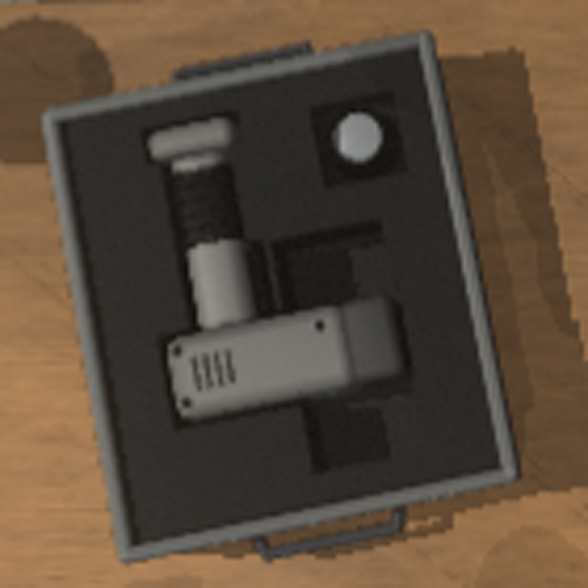

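The crop shows the scanner in the tray: head from (170,380) to (400,335), with finger notches at about (325,270) and (345,440), and the loupe at (358,137). Next I'm refining the tray and head poses.

```bash
cat > m2.py <<'E'
from h import *
np.set_printoptions(precision=1,suppress=True)
d=dict(np.load('top0.npz'));C=cloud(d);Z=C[...,2];vv,uu=np.mgrid[:480,:640]
q=[(45,115),(428,35),(518,478),(122,557)]
P=np.array([pt(d,140+a/4.2-.4,180+b/4.2-.4,54) for a,b in q]);print(P)
S=[np.linalg.norm(P[i]-P[i-1]) for i in range(4)];print('sides',S)
ex=(P[1]-P[0]+P[2]-P[3]);ex/=np.linalg.norm(ex);ey=np.array([-ex[1],ex[0],0])
c=P.mean(0);o=c-15*ex-35*ey;print('ex',ex,'yaw',np.degrees(np.arctan2(ex[1],ex[0])),'head',o+46*ex)
m=((Z>52.5)&(Z<62)&(uu>175)&(uu<240)&(vv>245)&(vv<290)).astype(np.uint8)
m=cv2.morphologyEx(m,cv2.MORPH_OPEN,np.ones((3,3)))
n,l,s,_=cv2.connectedComponentsWithStats(m);k=1+np.argmax(s[1:,4]);Q=C[l==k]
R=cv2.minAreaRect(Q[:,:2].astype(np.float32));print(s[k],R,np.median(Q[:,2]));print(cv2.boxPoints(R))
# box faces
img=d['frame'].astype(int)
for nm,c,w,dp,a in(('narrow',(561.2,-379.9),70,180,10.32),('wide',(426.7,-378.5),112,180,9.48)):
    a=np.radians(a);bx=np.array([np.sin(a),-np.cos(a)]);print(nm,'front mid',np.array(c)-90*bx,'x axis',bx)
for nm,v0,v1 in(('nl',180,222),('wl',235,290)):
    m=(uu>445)&(uu<485)&(vv>v0)&(vv<v1)&(Z>30)&(Z<180);Q=C[m];ct=np.median(Q,0)
    for _ in range(6):
        n=np.linalg.svd(Q-Q.mean(0),full_matrices=False)[2][2];e=abs((Q-Q.mean(0))@n);Q=Q[e<max(3,np.median(e)*2)]
    print(nm,len(Q),Q.mean(0),n*100,Q[:,0].min(),Q[:,0].max())
m=(uu>425)&(uu<480)&(vv>290)&(vv<340)&(Z>8)&(Z<20);print('pad',cv2.minAreaRect(C[m][:,:2].astype(np.float32)))
a=np.vstack([np.array(x) for x in [pt(d,*p,3) for p in((297,213),(387,206),(398,290),(306,297))]]);print('mat',a,a.mean(0))
E
python3 m2.py
```

```text
[[548.3 403.8  54. ]
 [589.4 196.2  54. ]
 [349.1 147.7  54. ]
 [310.3 357.3  54. ]]
sides [np.float64(242.510352902685), np.float64(211.60022586083372), np.float64(245.1017521956443), np.float64(213.13694169496145)]
ex [ 0.2 -1.   0. ] yaw -79.14833482389491 head [420.7 239.2  54. ]
[180 255  43  22 509] ((413.78680419921875, 286.8758239746094), (38.58399963378906, 93.37956237792969), 8.966029167175293) 55.20544393235173
[[387.5 330. ]
 [402.  237.7]
 [440.1 243.8]
 [425.6 336. ]]
narrow front mid [ 545.1 -291.4] x axis [ 0.2 -1. ]
wide front mid [ 411.9 -289.7] x axis [ 0.2 -1. ]
nl 576 [ 548.4 -292.6  111.4] [-18.4  98.3  -1. ] 511.8501679517825 582.0110678522819
wl 1017 [ 410.2 -291.4  106.5] [-16.6  98.6  -0.9] 356.29014309372155 466.27734034800386
pad ((290.5893859863281, -285.9293212890625), (50.734222412109375, 77.60099792480469), 27.157787322998047)
mat [[ 538.9   72.     3. ]
 [ 552.8 -141.7    3. ]
 [ 353.8 -161.4    3. ]
 [ 340.7   53.     3. ]] [446.6 -44.5   3. ]
```

Run:
```python
from h import *
np.set_printoptions(precision=1,suppress=True)
d=dict(np.load('top0.npz'))
def c(a,b,z): return pt(d,140+a/4.2-.4,180+b/4.2-.4,z)
u=c(328,234,49);l=c(350,467,49);print('notch',u,l,(u+l)/2,np.linalg.norm(u-l))
# head outline rear corners, front corners, butt, at z 50
for p in((168,345),(183,420),(388,298),(408,372),(148,140),(237,128),(240,240),(186,246)):print(p,c(*p,50))
C=cloud(d)
for v in range(250,286,3): print(v,C[v,176:244:4,2].round(0))
import sys
```

```text
notch [481.7 250.5  49. ] [356.3 237.8  49. ] [419.  244.2  49. ] 126.09898639096353
(168, 345) [422.7 335.8  50. ]
(183, 420) [382.4 327.1  50. ]
(388, 298) [446.4 217.8  50. ]
(408, 372) [406.5 206.9  50. ]
(148, 140) [534.4 348.6  50. ]
(237, 128) [540.3 300.3  50. ]
(240, 240) [479.  297.8  50. ]
(186, 246) [476.1 327.   50. ]
250 [46. 46. 41. 47. 49. 48. 39. 38. 26.  4.  5.  4.  2. 53. 54. 45. 47.]
253 [48. 49. 49. 48. 49. 48. 44. 35. 36.  4. 56. 55. 52. 55. 54. 49. 44.]
256 [44. 51. 47. 50. 48. 45. 47. 55. 56. 56. 55. 49. 55. 54. 56. 45. 47.]
259 [51. 43. 29. 50. 54. 56. 60. 53. 54. 57. 55. 52. 59. 56. 53. 37. 45.]
262 [49. 51. 53. 54. 52. 57. 60. 59. 57. 59. 57. 54. 57. 57. 52. 42. 48.]
265 [50. 55. 56. 59. 53. 54. 55. 54. 55. 56. 57. 53. 57. 54. 56. 52. 48.]
268 [48. 46. 58. 55. 56. 56. 53. 59. 50. 51. 55. 57. 58. 59. 55. 43. 48.]
271 [48. 36. 61. 53. 54. 53. 57. 58. 52. 53. 53. 48. 43. 40. 21.  7. 46.]
274 [47. 41. 55. 53. 55. 52. 53. 54. 50. 45. 28.  7. 10.  8.  6.  4. 50.]
277 [49. 47. 51. 51. 48. 49. 42. 20. 45. 36.  4.  5.  6.  5.  5.  8. 52.]
280 [49. 49. 14. 31. 52. 45. 48. 48. 49. 50.  6.  0.  6.  9.  2. 12. 51.]
283 [48. 48. 48. 48. 49. 47. 48. 47. 50. 47.  5.  4.  2.  7.  8.  3. 52.]
```

```bash
cat >> h.py <<'E'
def go(x,y,z,yaw=None):
    """units from present pose to TCP target; yaw = world angle (deg) of tool x"""
    s=r.state();R=np.array(s['ee_rot']);t=R.T@(np.array([x,y,z])-s['tool_pos'])/30
    a=np.degrees(np.arctan2(R[1,0],R[0,0]));tw=0 if yaw is None else -(((yaw-a)+180)%360-180)/6
    print('t',round(s['clock'],2),'pos',np.round(s['tool_pos'],1),'yaw',round(a,1),'F',np.round(s['contact_force'],1),'open',round(s['opening']*88,1),'units',np.round(t,2),'tw',round(tw,2),'j',np.round(s['joint_pos'],2))
E
python3 -c "
from h import *
go(420.5,240,120,11)"
```

```text
t 0.1 pos [192.7 646.3 221.8] yaw 73.4 F [-0.3  0.8 -0.5] open 88.0 units [-10.8   11.15   3.41] tw 10.4 j [-1.39  0.48  0.02  1.56 -0.01  1.11 -0.08]
```

>>> jog_arm([
  [-10.8,11.15,0,10.4,87.8],
  [-10.8,11.15,0,10.4,87.8],
  [-10.8,11.15,0,10.4,87.8],
  [-10.8,11.15,0,10.4,87.8],
  [-10.8,11.15,0,10.4,87.8],
  [-10.8,11.15,0,10.4,87.8],
  [-10.8,11.15,0,10.4,87.8],
  [-10.8,11.15,0,10.4,87.8],
  [-10.8,11.15,0,10.4,87.8],
  [-10.8,11.15,0,10.4,87.8],
  [-10.8,11.15,0,10.4,87.8],
  [-10.8,11.15,0,10.4,87.8],
])

```text
clock: 1.1
tool_pos: [423.5, 233.3, 222.5]
ee_rot: [[0.983, 0.182, 0.0], [0.182, -0.983, -0.003], [-0.0, 0.003, -1.0]]
contact_force: [0.4, -0.0, 0.8]
opening: 1.0
```

>>> jog_arm([
  [-0.06,-0.24,1,0,87.8],
  [-0.06,-0.24,2,0,87.8],
  [-0.06,-0.24,3,0,87.8],
  [-0.06,-0.24,4,0,87.8],
  [-0.06,-0.24,4.5,0,87.8],
  [-0.06,-0.24,4.5,0,87.8],
  [-0.06,-0.24,4.5,0,87.8],
])

```text
clock: 1.68
tool_pos: [420.0, 239.3, 87.0]
ee_rot: [[0.983, 0.182, -0.001], [0.182, -0.983, -0.005], [-0.002, 0.005, -1.0]]
contact_force: [0.3, 0.1, -0.4]
opening: 1.001
```

Run:
```python
from h import *
go(420.5,240,12.5,11)
d=shot('top','top1')
cv2.imwrite('pics/t1z.png',cv2.resize(d['frame'][170:320,140:290,::-1],None,fx=4,fy=4,interpolation=cv2.INTER_CUBIC))
```

```text
t 1.68 pos [420.  239.3  87. ] yaw 10.5 F [ 0.3  0.1 -0.4] open 88.1 units [ 0.03 -0.03  2.48] tw -0.09 j [-0.95  0.37  0.36  2.14 -0.2   0.66 -0.27]
```

View pics/t1z.png

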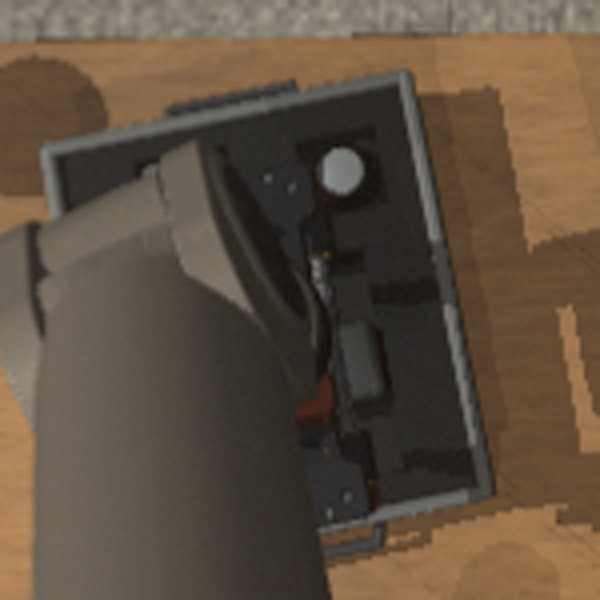

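The gripper is over the front of the head (350,370), with its fingers in line with the notches, so I'm descending.

>>> jog_arm([
  [0.03,-0.03,0.6,-0.09,87.8],
  [0.03,-0.03,1.2,-0.09,87.8],
  [0.03,-0.03,1.6,-0.09,87.8],
  [0.03,-0.03,2.0,-0.09,87.8],
  [0.03,-0.03,2.3,-0.09,87.8],
  [0.03,-0.03,2.48,-0.09,87.8],
  [0.03,-0.03,2.48,-0.09,87.8],
])

```text
clock: 2.32
tool_pos: [421.6, 240.9, 13.5]
ee_rot: [[0.982, 0.191, 0.001], [0.191, -0.982, -0.003], [0.0, 0.003, -1.0]]
contact_force: [0.1, -0.3, 0.4]
opening: 0.998
```

>>> jog_arm([
  [0,0,0,0,30],
  [0,0,0,0,30],
  [0,0,0,0,30],
  [0,0,0,0,30],
  [0,0,0,0,30],
  [0,0,0,0,30],
  [0,0,0,0,30],
  [0,0,0,0,30],
])

```text
clock: 2.98
tool_pos: [424.7, 242.7, 14.4]
ee_rot: [[0.982, 0.191, 0.006], [0.191, -0.982, -0.0], [0.006, 0.001, -1.0]]
contact_force: [5.5, 2.5, -3.1]
opening: 0.525
```

>>> jog_arm([
  [0,0,-0.3,0,30],
  [0,0,-0.8,0,30],
  [0,0,-1.4,0,30],
  [0,0,-2,0,30],
  [0,0,-2.8,0,30],
  [0,0,-3.5,0,30],
  [0,0,-4.3,0,30],
  [0,0,-5,0,30],
  [0,0,-5,0,30],
  [0,0,-5,0,30],
])

```text
clock: 3.82
tool_pos: [423.8, 242.9, 165.0]
ee_rot: [[0.981, 0.191, 0.007], [0.191, -0.982, 0.001], [0.008, 0.0, -1.0]]
contact_force: [-0.0, -0.1, -2.7]
opening: 0.524
```

Run:
```python
from h import *
go(424,-100,150,10.2)
go(424,-100,22,10.2)
d=shot('side','side1')
cv2.imwrite('pics/s1.png',d['frame'][100:400,100:500,::-1].repeat(2,0).repeat(2,1))
```

```text
t 3.82 pos [423.8 242.9 165. ] yaw 11.0 F [-0.  -0.1 -2.7] open 46.1 units [-2.18 11.22  0.48] tw 0.14 j [-1.    0.25  0.41  2.08 -0.13  0.83 -0.33]
t 3.82 pos [423.8 242.9 165. ] yaw 11.0 F [-0.  -0.1 -2.7] open 46.1 units [-2.22 11.22  4.75] tw 0.14 j [-1.    0.25  0.41  2.08 -0.13  0.83 -0.33]
```

View pics/s1.png

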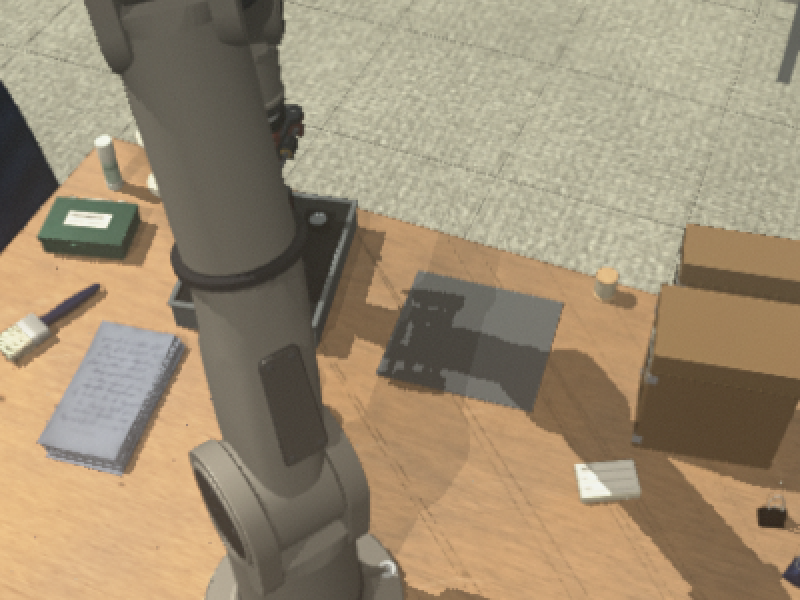

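>>> jog_arm([
  [-0.15,0.8,0.1,0.1,30],
  [-0.35,1.8,0.2,0.1,30],
  [-0.55,2.9,0.3,0.14,30],
  [-0.8,4.1,0.4,0.14,30],
  [-1.03,5.3,0.48,0.14,30],
  [-1.26,6.5,0.48,0.14,30],
  [-1.5,7.7,0.48,0.14,30],
  [-1.7,8.8,0.48,0.14,30],
  [-1.9,9.8,0.48,0.14,30],
  [-2.05,10.6,0.48,0.14,30],
  [-2.18,11.22,0.48,0.14,30],
  [-2.18,11.22,0.48,0.14,30],
])

```text
clock: 4.87
tool_pos: [421.8, -104.4, 148.5]
ee_rot: [[0.985, 0.171, 0.003], [0.171, -0.985, -0.002], [0.003, 0.003, -1.0]]
contact_force: [0.3, 0.0, -1.5]
opening: 0.523
```

>>> jog_arm([
  [0,0,0.3,0,30],
  [0,0,0.8,0,30],
  [0,0,1.4,0,30],
  [0,0,2,0,30],
  [0,0,2.6,0,30],
  [0,0,2.6,0,30],
  [0,0,2.6,0,30],
])

```text
clock: 5.45
tool_pos: [420.5, -103.8, 69.2]
ee_rot: [[0.985, 0.172, -0.001], [0.172, -0.985, -0.002], [-0.001, 0.002, -1.0]]
contact_force: [-0.0, 0.2, -1.9]
opening: 0.523
```

Run:
```python
from h import *
np.set_printoptions(precision=0,suppress=True)
go(424,-100,10,10.2)
d=shot('top','top2')
cv2.imwrite('pics/t2z.png',cv2.resize(d['frame'][170:320,270:420,::-1],None,fx=4,fy=4,interpolation=cv2.INTER_CUBIC))
d=shot('side','side2')
cv2.imwrite('pics/s2.png',np.hstack([cv2.imread('pics/t2z.png')[:, :400],cv2.resize(d['frame'][200:400,250:383,::-1],(400,600))]))
```

```text
t 5.45 pos [ 420. -104.   69.] yaw 9.9 F [-0.  0. -2.] open 46.0 units [ 0. -0.  2.] tw -0.05 j [-0.  0.  1.  2. -0.  1.  1.]
```

View pics/s2.png

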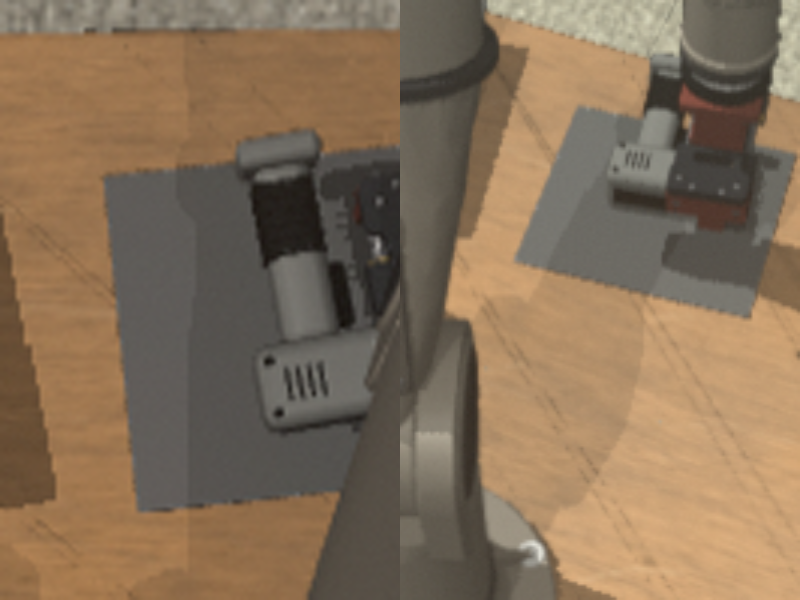

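The scanner is held level over the mat, with the butt at (280,150) near the far mat edge. I'm lowering it to the surface now.

>>> jog_arm([
  [0.05,0,0.4,0,30],
  [0.05,0,0.9,0,30],
  [0.05,0,1.3,0,30],
  [0.05,0,1.6,0,30],
  [0.05,0,1.8,0,30],
  [0.05,0,1.9,0,30],
  [0.05,0,1.9,0,30],
  [0.05,0,1.9,0,30],
])

```text
clock: 6.22
tool_pos: [424.0, -104.1, 14.0]
ee_rot: [[0.985, 0.172, 0.004], [0.172, -0.985, -0.002], [0.003, 0.003, -1.0]]
contact_force: [-0.1, 0.2, -2.1]
opening: 0.522
```

>>> jog_arm([
  [0,0,0.04,0,30],
  [0,0,0.08,0,30],
  [0,0,0.1,0,30],
  [0,0,0.1,0,30],
])

```text
clock: 6.55
tool_pos: [424.1, -104.1, 11.1]
ee_rot: [[0.985, 0.172, 0.004], [0.172, -0.985, -0.002], [0.003, 0.003, -1.0]]
contact_force: [-0.0, 0.3, -2.4]
opening: 0.523
```

>>> jog_arm([
  [0,0,0,0,60],
  [0,0,0,0,85],
  [0,0,0,0,87.8],
  [0,0,0,0,87.8],
  [0,0,0,0,87.8],
  [0,0,0,0,87.8],
  [0,0,-0.5,0,87.8],
  [0,0,-1.5,0,87.8],
  [0,0,-2.5,0,87.8],
  [0,0,-3.5,0,87.8],
  [0,0,-4.2,0,87.8],
  [0,0,-4.2,0,87.8],
])

```text
clock: 7.55
tool_pos: [426.1, -104.2, 140.5]
ee_rot: [[0.985, 0.171, 0.011], [0.171, -0.985, -0.001], [0.01, 0.003, -1.0]]
contact_force: [0.3, 0.0, 0.2]
opening: 0.998
```

>>> jog_arm([
  [1.45,-8.35,-1,15,87.8],
  [1.45,-8.35,-1,15,87.8],
  [1.45,-8.35,-1,15,87.8],
  [1.45,-8.35,-1,15,87.8],
  [1.45,-8.35,-1,15,87.8],
  [1.45,-8.35,-1,15,87.8],
  [1.45,-8.35,-1,15,87.8],
  [1.45,-8.35,-1,15,87.8],
  [1.45,-8.35,-1,15,87.8],
  [1.45,-8.35,-1,15,87.8],
  [1.45,-8.35,-1,15,87.8],
  [1.45,-8.35,-1,15,87.8],
])

```text
clock: 8.55
tool_pos: [425.1, 150.2, 169.4]
ee_rot: [[0.398, -0.917, 0.009], [-0.917, -0.398, -0.001], [0.005, -0.007, -1.0]]
contact_force: [-0.2, -0.4, 0.5]
opening: 0.998
```

Run:
```python
from h import *
np.set_printoptions(precision=0,suppress=True)
go(430,-20,100,-80)
d=shot('top','top3')
cv2.imwrite('pics/t3z.png',cv2.resize(d['frame'][190:310,285:425,::-1],None,fx=5,fy=5,interpolation=cv2.INTER_CUBIC))
```

```text
t 8.55 pos [425. 150. 169.] yaw -66.6 F [-0. -0.  0.] open 87.8 units [5. 2. 2.] tw 2.24 j [-1.  0.  1.  2. -0.  1. -1.]
```

View pics/t3z.png

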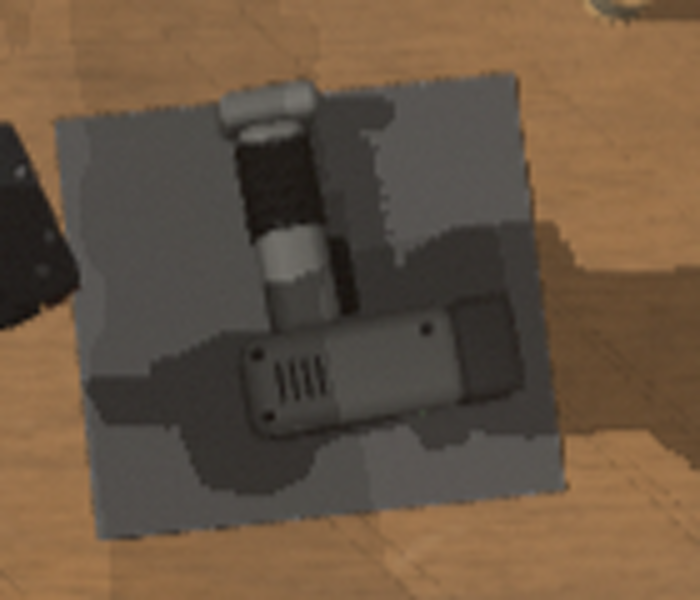

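Scanner is flat on the mat: head corners near (243,338), (508,293), (525,388), (258,437), butt at (268,100), black trigger at (343,275).

Run:
```python
from h import *
np.set_printoptions(precision=1,suppress=True)
d=dict(np.load('top3.npz'))
def c(a,b,z): return pt(d,285+a/5-.4,190+b/5-.4,z)
P=[c(*p,45) for p in((243,338),(508,293),(525,388),(258,437))]
rear=(P[0]+P[3])/2;fr=(P[1]+P[2])/2;e=(fr-rear)/np.linalg.norm(fr-rear)
print('rear',rear,'front',fr,'len',np.linalg.norm(fr-rear),'yaw',np.degrees(np.arctan2(e[1],e[0])))
ctr=(rear+fr)/2;ey=np.array([-e[1],e[0],0]);head=ctr+33.5*e
print('head',head,'handle',head-58.5*e+45*ey,'butt pred',head-61.5*e+135*ey,'butt seen',c(268,88,45))
for p in((267,290),(355,290),(262,250),(345,235)):print(c(*p,40))
sx=np.array([np.cos(np.radians(-80)),np.sin(np.radians(-80)),0]);sy=np.array([-sx[1],sx[0],0])
C=cloud(d)
for (a,b) in((300,390),(400,370),(480,345),(290,250),(300,310),(280,180),(268,110)):
    u,v=int(285+a/5),int(190+b/5);print((a,b),C[v-1:v+2,u-1:u+2,2].mean())
go(459,-37,100,-79.8)
```

```text
rear [406.3 -13.4  45. ] front [ 425.9 -134.1   45. ] len 122.36271892810534 yaw -80.78799437068214
head [ 421.4 -106.8   45. ] handle [456.5 -41.9  45. ] butt pred [544.8 -24.5  45. ] butt seen [543.4 -23.9  45. ]
[450.9 -21.9  40. ]
[450.4 -61.9  40. ]
[469.3 -19.9  40. ]
[475.7 -58.   40. ]
(300, 390) 52.895234381872946
(400, 370) 52.45074072678613
(480, 345) 52.09342501599435
(290, 250) 46.797163079730254
(300, 310) 46.012906062188954
(280, 180) 46.948355017259296
(268, 110) 50.238780591228455
t 8.6 pos [425.1 150.1 169.3] yaw -67.0 F [-0.6  1.1  0.2] open 88.1 units [6.2 1.4 2.3] tw 2.13 j [-1.1  0.2  0.8  2.2 -0.2  0.8 -1.4]
```

>>> jog_arm([
  [1,0.25,0.3,0.6,87.8],
  [2.2,0.5,0.6,1.2,87.8],
  [3.4,0.8,1,1.8,87.8],
  [4.6,1.1,1.4,2.2,87.8],
  [5.6,1.35,1.8,2.2,87.8],
  [6.25,1.48,2.1,2.2,87.8],
  [6.25,1.48,2.3,2.2,87.8],
  [6.25,1.48,2.3,2.2,87.8],
  [6.25,1.48,2.3,2.2,87.8],
])

```text
clock: 9.35
tool_pos: [457.6, -39.4, 100.4]
ee_rot: [[0.172, -0.985, 0.007], [-0.985, -0.172, -0.002], [0.003, -0.007, -1.0]]
contact_force: [0.4, 0.0, 0.4]
opening: 0.999
```

```bash
python3 -c "
from h import *
go(457.5,-40,9.5,-80.3)"
```

```text
t 9.35 pos [457.6 -39.4 100.4] yaw -80.1 F [0.4 0.  0.4] open 87.9 units [0.01 0.03 3.03] tw 0.03 j [-0.67  0.37  0.75  2.21 -0.4   0.69 -1.03]
```

>>> jog_arm([
  [0,0.02,0.7,0.03,87.8],
  [0,0.02,1.4,0.03,87.8],
  [0,0.02,2.1,0.03,87.8],
  [0,0.02,2.6,0.03,87.8],
  [0,0.02,2.9,0.03,87.8],
  [0,0.02,3.0,0.03,87.8],
  [0,0.02,3.0,0.03,87.8],
])

```text
clock: 9.93
tool_pos: [457.6, -38.8, 10.3]
ee_rot: [[0.171, -0.985, 0.007], [-0.985, -0.171, -0.001], [0.002, -0.006, -1.0]]
contact_force: [-0.7, 0.5, 0.4]
opening: 1.0
```

>>> jog_arm([
  [0,0,0,0,20],
  [0,0,0,0,20],
  [0,0,0,0,20],
  [0,0,0,0,20],
  [0,0,0,0,20],
  [0,0,0,0,20],
  [0,0,0,0,20],
  [0,0,0,0,20],
  [0,0,0,0,20],
  [0,0,0,0,20],
])

```text
clock: 10.77
tool_pos: [457.7, -38.4, 10.4]
ee_rot: [[0.171, -0.985, 0.007], [-0.985, -0.171, -0.001], [0.002, -0.006, -1.0]]
contact_force: [0.1, 2.4, 2.8]
opening: 0.392
```

>>> jog_arm([
  [0,0,-0.2,0,20],
  [0,0,-0.6,0,20],
  [0,0,-1.1,0,20],
  [0,0,-1.7,0,20],
  [0,0,-2.3,0,20],
  [0,0,-2.8,0,20],
  [0,0,-3.15,0,20],
  [0,0,-3.25,0,20],
  [0,0,-3.25,0,20],
])

```text
clock: 11.52
tool_pos: [457.3, -38.2, 108.4]
ee_rot: [[0.171, -0.985, 0.008], [-0.985, -0.171, -0.0], [0.002, -0.008, -1.0]]
contact_force: [-1.5, 0.1, -2.4]
opening: 0.392
```

```bash
python3 -c "
from h import *
go(555,-60,107.5,-79.6)"
```

```text
t 11.52 pos [457.3 -38.2 108.4] yaw -80.1 F [-1.5  0.1 -2.4] open 34.5 units [ 1.27 -3.08  0.05] tw -0.09 j [-0.69  0.36  0.78  2.21 -0.39  0.7  -1.04]
```

>>> jog_arm([
  [0.15,-0.4,0.05,0,20],
  [0.4,-1,0.05,0,20],
  [0.7,-1.7,0.05,-0.05,20],
  [1,-2.4,0.05,-0.09,20],
  [1.2,-2.9,0.05,-0.09,20],
  [1.27,-3.08,0.05,-0.09,20],
  [1.27,-3.08,0.05,-0.09,20],
  [1.27,-3.08,0.05,-0.09,20],
])

```text
clock: 12.18
tool_pos: [553.5, -60.0, 106.7]
ee_rot: [[0.18, -0.984, 0.005], [-0.984, -0.18, -0.0], [0.001, -0.005, -1.0]]
contact_force: [-0.6, -0.3, -1.8]
opening: 0.388
```

Run:
```python
from h import *
go(555,-80,107.5,-79.6)
d=shot('top','top4');s=shot('side','side4')
a=cv2.resize(d['frame'][160:300,300:440,::-1],(400,400),interpolation=cv2.INTER_CUBIC)
b=cv2.resize(s['frame'][140:300,340:500,::-1],(400,400),interpolation=cv2.INTER_CUBIC)
cv2.imwrite('pics/v4.png',np.hstack([a,b]))
```

```text
t 12.18 pos [553.5 -60.  106.7] yaw -79.6 F [-0.6 -0.3 -1.8] open 34.2 units [ 0.67  0.07 -0.03] tw -0.01 j [-0.55  0.52  0.71  1.98 -0.46  0.8  -0.96]
```

View pics/v4.png

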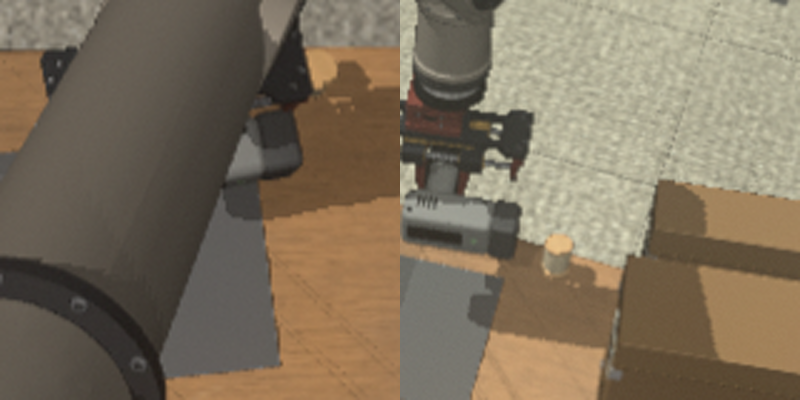

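Run:
```python
from h import *
np.set_printoptions(precision=1,suppress=True)
d=dict(np.load('top4.npz'));C=cloud(d);Z=C[...,2];vv,uu=np.mgrid[:480,:640]
m=(uu>378)&(uu<408)&(vv>192)&(vv<228)&(Z>90)&(Z<165);Q=C[m]
print(len(Q),np.percentile(Q,[2,25,50,75,98],axis=0))
T=Q[Q[:,2]>138]; print('top',cv2.boxPoints(cv2.minAreaRect(T[:,:2].astype(np.float32))),np.median(T[:,2]))
A=np.c_[T[:,:2]-T[:,:2].mean(0),np.ones(len(T))];print('tilt',np.linalg.lstsq(A,T[:,2],rcond=None)[0]*[57,57,1])
k=140/400
for p in((295,112),(301,172),(225,185),(258,120)):print(p,pt(d,300+p[0]*k-.4,160+p[1]*k-.4,143))
s=dict(np.load('side4.npz'));C=cloud(s);k=160/400
for p in((415,203),(490,210),(513,225),(440,240),(500,245)):
    u,v=340+(p[0]-400)*k,140+p[1]*k;print('side',p,C[int(v)-1:int(v)+2,int(u)-1:int(u)+2].reshape(-1,3).mean(0))
```

```text
521 [[ 491.9 -156.7  113.6]
 [ 500.9 -144.9  145.4]
 [ 511.7 -133.8  147.7]
 [ 524.6 -122.3  149.2]
 [ 539.8 -107.3  152. ]]
top [[ 489.5 -103.5]
 [ 500.5 -161.8]
 [ 545.6 -153.3]
 [ 534.7  -95. ]] 148.00605600108702
tilt [  2.    0.7 147.7]
(295, 112) [ 540.6 -155.5  143. ]
(301, 172) [ 495.9 -158.4  143. ]
(225, 185) [ 487.  -102.4  143. ]
(258, 120) [ 535.  -128.1  143. ]
side (415, 203) [502.2 -50.5 146.4]
side (490, 210) [ 522.6 -128.1  145.4]
side (513, 225) [ 510.3 -156.8  146. ]
side (440, 240) [487.7 -85.5 115.9]
side (500, 245) [ 499.  -148.7  122.6]
```

The head top is at z≈148 and the window at about (523,-157). The offset to the label axis is about 1 mm, range 136 mm. I'm closing to 120 mm and holding there.

>>> jog_arm([
  [0.15,0.02,-0.03,0,20],
  [0.35,0.02,-0.05,0,20],
  [0.5,0.02,-0.05,0,20],
  [0.55,0.02,-0.05,0,20],
  [0.55,0.02,-0.05,0,20],
  [0.55,0.02,-0.05,0,20],
  [0.55,0.02,-0.05,0,20],
  [0.55,0.02,-0.05,0,20],
  [0.55,0.02,-0.05,0,20],
  [0.55,0.02,-0.05,0,20],
  [0.55,0.02,-0.05,0,20],
  [0.55,0.02,-0.05,0,20],
])

```text
clock: 13.28
tool_pos: [555.6, -75.9, 108.5]
ee_rot: [[0.18, -0.984, 0.006], [-0.984, -0.18, 0.0], [0.001, -0.006, -1.0]]
contact_force: [-0.3, -0.5, -1.7]
opening: 0.393
```

Run:
```python
from h import *
np.set_printoptions(precision=1,suppress=True)
go(557,-76,108,-79.6)
d=shot('top','top5');C=cloud(d);Z=C[...,2];vv,uu=np.mgrid[:480,:640]
m=(uu>380)&(uu<418)&(vv>190)&(vv<230)&(Z>139)&(Z<165);T=C[m]
m2=cv2.morphologyEx(m.astype(np.uint8),cv2.MORPH_OPEN,np.ones((3,3)));T=C[m2>0]
print(cv2.boxPoints(cv2.minAreaRect(T[:,:2].astype(np.float32))),np.median(T[:,2]))
```

```text
t 13.28 pos [555.6 -75.9 108.5] yaw -79.6 F [-0.3 -0.5 -1.7] open 34.5 units [ 0.  -0.1  0. ] tw -0.0 j [-0.5  0.5  0.7  2.  -0.5  0.8 -0.9]
[[ 493.4 -124.4]
 [ 502.3 -177. ]
 [ 547.6 -169.3]
 [ 538.7 -116.7]] 149.4891008252655
```

>>> jog_arm([
  [0,0,0,0,20],
  [0,0,0,0,20],
  [0,0,0,0,20],
  [0,0,0,0,20],
  [0,0,0,0,20],
  [0,0,0,0,20],
  [0,0,0,0,20],
  [0,0,0,0,20],
  [0,0,0,0,20],
  [0,0,0,0,20],
  [0,0,0,0,20],
  [0,0,0,0,20],
])

```text
clock: 14.33
tool_pos: [555.6, -76.0, 108.5]
ee_rot: [[0.18, -0.984, 0.006], [-0.984, -0.18, 0.0], [0.001, -0.006, -1.0]]
contact_force: [0.8, 0.2, -3.2]
opening: 0.388
```

>>> jog_arm([
  [0,0,0,0,20],
  [0,0,0,0,20],
  [0,0,0,0,20],
  [0,0,0,0,20],
  [0,0,0,0,20],
  [0,0,0,0,20],
  [0,0,0,0,20],
  [0,0,0,0,20],
  [0,0,0,0,20],
  [0,0,0,0,20],
  [0,0,0,0,20],
  [0,0,0,0,20],
])

```text
clock: 15.33
tool_pos: [555.6, -76.0, 108.6]
ee_rot: [[0.18, -0.984, 0.006], [-0.984, -0.18, 0.0], [0.001, -0.006, -1.0]]
contact_force: [0.4, 0.5, -2.3]
opening: 0.391
```

Run:
```python
from h import *
s=shot('side','side6')
cv2.imwrite('pics/s6.png',cv2.resize(s['frame'][160:280,340:500,::-1],(800,600),interpolation=cv2.INTER_CUBIC))
go(438,-20,108,-82)
```

```text
t 15.38 pos [555.6 -76.  108.6] yaw -79.6 F [ 0.7 -0.4 -2.2] open 34.2 units [-2.54  3.52 -0.  ] tw 0.4 j [-0.51  0.52  0.71  1.97 -0.46  0.81 -0.93]
```

View pics/s6.png

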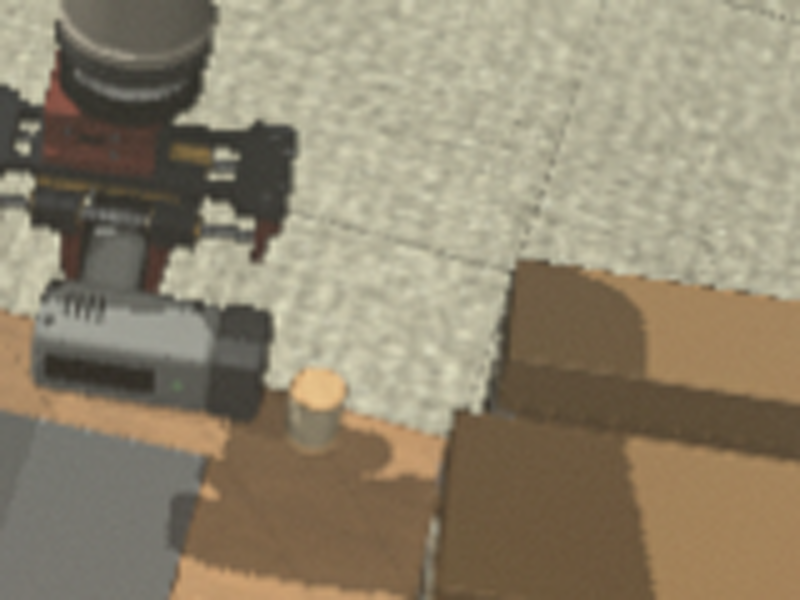

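A green light shows on the scanner at (178,385), and nothing has been bumped. I'm retreating straight back first, then moving over to the mat while lowering.

>>> jog_arm([
  [-0.3,0,0,0,20],
  [-0.9,0,0,0,20],
  [-1.6,0,0,0,20],
  [-2.2,0,0,0,20],
  [-2.43,0.2,0.3,0,20],
  [-2.43,0.6,0.8,0.1,20],
  [-2.43,1.3,1.3,0.2,20],
  [-2.43,2.1,1.7,0.3,20],
  [-2.43,2.8,2,0.3,20],
  [-2.43,3.3,2,0.3,20],
  [-2.43,3.47,2,0.3,20],
  [-2.43,3.47,2,0.3,20],
])

```text
clock: 16.38
tool_pos: [438.9, -23.5, 47.7]
ee_rot: [[0.148, -0.989, 0.005], [-0.989, -0.148, 0.0], [0.0, -0.005, -1.0]]
contact_force: [0.5, 1.0, -2.0]
opening: 0.387
```

>>> jog_arm([
  [0,0,0.3,0,20],
  [0,0,0.7,0,20],
  [0,0,1.0,0,20],
  [0,0,1.1,0,20],
  [0,0,1.1,0,20],
  [0,0,1.1,0,20],
])

```text
clock: 16.88
tool_pos: [439.4, -23.6, 14.5]
ee_rot: [[0.148, -0.989, 0.004], [-0.989, -0.148, 0.0], [0.001, -0.004, -1.0]]
contact_force: [0.9, -0.2, -1.6]
opening: 0.388
```

```bash
python3 -c "
from h import *
go(440,-23,11,-81)"
```

```text
t 16.88 pos [439.4 -23.6  14.5] yaw -81.5 F [ 0.9 -0.2 -1.6] open 34.2 units [-0.02 -0.02  0.12] tw -0.08 j [-0.56  0.51  0.58  2.29 -0.61  0.49 -0.91]
```

>>> jog_arm([
  [0,0,0.05,0,20],
  [0,0,0.1,0,20],
  [0,0,0.12,0,20],
  [0,0,0.12,0,20],
])

```text
clock: 17.22
tool_pos: [439.5, -23.6, 10.9]
ee_rot: [[0.148, -0.989, 0.005], [-0.989, -0.148, 0.0], [0.001, -0.005, -1.0]]
contact_force: [-0.4, -0.4, -2.0]
opening: 0.393
```

>>> jog_arm([
  [0,0,0,0,40],
  [0,0,0,0,60],
  [0,0,0,0,87.8],
  [0,0,0,0,87.8],
  [0,0,0,0,87.8],
  [0,0,0,0,87.8],
  [0,0,-0.4,0,87.8],
  [0,0,-1.2,0,87.8],
  [0,0,-2.2,0,87.8],
  [0,0,-3.2,0,87.8],
  [0,0,-4.2,0,87.8],
  [0,0,-5,0,87.8],
])

```text
clock: 18.22
tool_pos: [438.9, -24.0, 162.6]
ee_rot: [[0.147, -0.989, 0.005], [-0.989, -0.147, 0.0], [0.001, -0.005, -1.0]]
contact_force: [0.4, 0.7, -0.8]
opening: 1.001
```

>>> jog_arm([
  [-1,0,-0.3,0,87.8],
  [-2,0,-0.3,0,87.8],
  [-3,0,-0.3,0,87.8],
  [-4,0,-0.3,0,87.8],
  [-5,0,-0.3,0,87.8],
  [-6,0,-0.3,0,87.8],
  [-7,0,-0.3,0,87.8],
  [-7,0,-0.3,0,87.8],
  [-7,0,-0.3,0,87.8],
  [-7,0,-0.3,0,87.8],
])

```text
clock: 19.05
tool_pos: [407.8, 183.0, 171.3]
ee_rot: [[0.147, -0.989, 0.005], [-0.989, -0.147, -0.0], [0.001, -0.005, -1.0]]
contact_force: [-0.1, -0.3, -0.1]
opening: 1.001
```

Run:
```python
from h import *
np.set_printoptions(precision=1,suppress=True)
go(440,160,160,-81)
d=shot('top','top7')
cv2.imwrite('pics/t7z.png',cv2.resize(d['frame'][180:320,285:485,::-1],None,fx=4,fy=4,interpolation=cv2.INTER_CUBIC))
C=cloud(d);Z=C[...,2];vv,uu=np.mgrid[:480,:640];img=d['frame'].astype(int)
def comp(m):
    m=cv2.morphologyEx(m.astype(np.uint8),cv2.MORPH_OPEN,np.ones((3,3)));n,l,s,_=cv2.connectedComponentsWithStats(m);return C[l==1+np.argmax(s[1:,4])]
Q=comp((uu>290)&(uu<405)&(vv>190)&(vv<305)&(Z>28)&(Z<70))
x=Q[:,:2]@np.array([.15,-.989]);y=Q[:,:2]@np.array([.989,.15])
print('scanner z',np.percentile(Q[:,2],[50,95]),'extent x',np.ptp(x),'y',np.ptp(y),'world',Q.min(0),Q.max(0))
print('pad',cv2.minAreaRect(comp((uu>425)&(uu<480)&(vv>290)&(vv<340)&(Z>8)&(Z<20))[:,:2].astype(np.float32)))
print('bobbin',comp((uu>395)&(uu<430)&(vv>170)&(vv<200)&(Z>30)).mean(0))
```

```text
t 19.05 pos [407.8 183.  171.3] yaw -81.5 F [-0.1 -0.3 -0.1] open 88.1 units [ 0.9 -0.9  0.4] tw -0.09 j [-1.3  0.2  0.8  2.2 -0.2  0.8 -1.8]
scanner z [49.6 55.2] extent x 125.71101730414561 y 159.3017820827758 world [ 366.2 -118.1   28.6] [527.   13.7  59.3]
pad ((290.7247314453125, -285.53125), (50.451904296875, 77.03572082519531), 27.428985595703125)
bobbin [ 595.8 -191.3   48.1]
```

View pics/t7z.png

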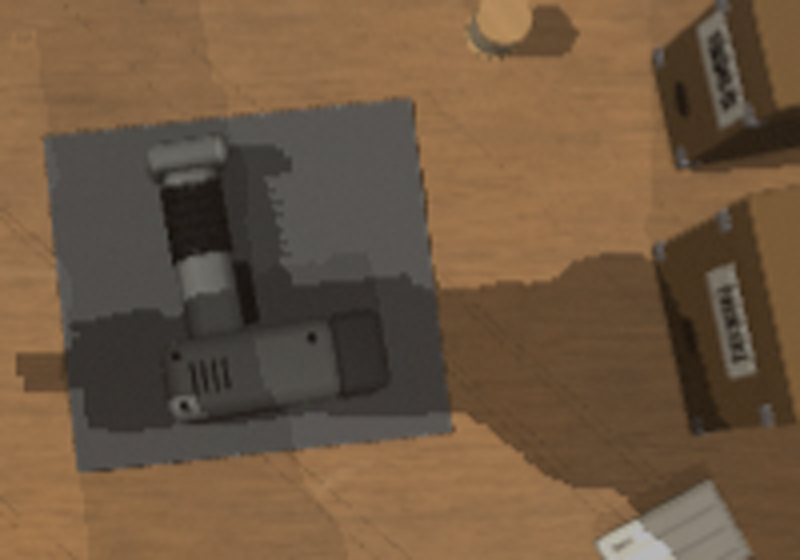

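The scanner lies flat, wholly on the mat (head 270,370, butt 187,157), and the pad and bobbin haven't moved. One last check on where the label is.

Run:
```python
from h import *
d=dict(np.load('top7.npz'))
print(pt(d,285+722/4-.4,180+69/4-.4,125))
```

```text
[ 546.926931  -292.4946756  125.       ]
```

```bash
python3 -c "
from station import r
r.finish_job()"
```

```text
the job is handed in; nothing more can be done
```

The job is handed in, at about 19 s on the robot's clock; the system gives no verdict. I lifted the scanner out of the tray by its head, laid it on the mat and took it again by the handle, which pulled the trigger. I then aimed it at the narrow box's label and laid it back on the mat.

- **Aim:** the hold lasted over 2 s, about 120 mm from the label, with the sideways offset under about 2 mm and the height within about 1 mm. A later picture put the label at (547, -292, 125), which matches the point I aimed at. A green light showed on the scanner, which I take as the read signal.
- **Wide box:** by my estimate the aim line stayed at least 30 mm to the side of the wide label, outside the 15 mm reading limit.
- **End state:** the scanner lies flat and wholly on the mat, with its head top at about 53 to 55 mm. The gripper is open and clear of it. The label pad and bobbin are within about 2 mm of where they started, and I felt no contact with the boxes.
- **Doesn't match:** the handle grip closed to about 34.5 mm instead of the stated 36 mm. I couldn't read the trigger joint directly, so that it was pulled rests on the grip width and the green light, and that it is out now rests on the open gripper.
- **Tray size:** the tray measured about 244 mm along its y axis against the stated 278 mm, probably because I measured the rim without the handles. I took the grasp from the head itself, so this did not affect it.

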